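Return the yellow filter to the push-latch optics cabinet

TASK

Press the white door on top of the grey cabinet inward near its black dot until the catch lets it spring ajar, then swing it fully open so that it stays up. Put the yellow filter holder from the breadboard back into its own yellow slot, standing upright and fully down, and leave it there with the door open. Leave the things on the breadboard and the filters already stored where they are.

Things in the scene. Friction and masses are not known exactly. Their poses are not given: they have to be found in the camera images.
- cabinet: grey cabinet fixed to the table, 224 mm (its x) x 136 mm (y) x 88 mm tall, walls 6 mm, floor 5 mm. Origin: centre of its underside. A white door closes its top, flush, hinged along the +y side; the wall under the free edge (-y side) is 72 mm tall. Inside, four coloured slots in a row along x, 48 mm apart, in an order that changes; end slots 72 mm from the centre
- lid (a joint): angle of the white door (rad): 0 shut and latched, negative pressed in (hard stop -0.06), 1.57 upright, stop 1.85. Pressing 3 to 4 mm in at the dot (about -0.03 rad, 2 to 4 N) frees the catch; as the finger withdraws, the door springs to between 0.4 and 1 rad and stays. From there its stiff hinge keeps it where it is put; swinging it on takes under 3 N at the free edge
- lid_hinge (a point): middle of the door's hinge line, 65 mm to the +y side of the cabinet's centre, at the door's underside, 80 mm above the table. Its axes turn with the door: x runs along the hinge, its -y points along the door's underside to the free edge, 130 mm away; the door is 208 mm long (x) and 8 mm thick (its +z is outward, upward when closed)
- lid_pad (a point): centre of the black dot (26 mm across) on the door's outer face, half-way along the free edge and 18 mm in from it, 112 mm from the hinge line: the place to press
- filter_yellow_center (a point): black upright filter holder, a block 18 mm thick (its x) x 50 mm wide (its y) x 52 mm tall (z), with a yellow glass disc in both broad faces and a yellow strip along its top; 90 g nominal. The point is its centre, 26 mm above its foot. It starts standing on the breadboard
- slot_yellow: yellow slot in the cabinet: open-topped cradle 29 mm (its x) x 62 mm (y) x 22 mm tall, walls and floor 3 mm (pocket 23 x 56 mm); a filter stands in it with its thickness along the slot's x, either way round. Origin: centre of its underside, 5 mm above the table; axes parallel to the cabinet's. Empty; a filter stands home with its centre 29 mm above this origin
- slot_blue: blue slot in the cabinet: open-topped cradle 29 mm (its x) x 62 mm (y) x 22 mm tall, walls and floor 3 mm (pocket 23 x 56 mm); a filter stands in it with its thickness along the slot's x, either way round. Origin: centre of its underside, 5 mm above the table; axes parallel to the cabinet's. Empty, not to be used
- slot_red: red slot in the cabinet: open-topped cradle 29 mm (its x) x 62 mm (y) x 22 mm tall, walls and floor 3 mm (pocket 23 x 56 mm); a filter stands in it with its thickness along the slot's x, either way round. Origin: centre of its underside, 5 mm above the table; axes parallel to the cabinet's. Holds the red filter holder
- slot_green: green slot in the cabinet: open-topped cradle 29 mm (its x) x 62 mm (y) x 22 mm tall, walls and floor 3 mm (pocket 23 x 56 mm); a filter stands in it with its thickness along the slot's x, either way round. Origin: centre of its underside, 5 mm above the table; axes parallel to the cabinet's. Holds the green filter holder
- filter_red_center (a point): black upright filter holder, a block 18 mm thick (its x) x 50 mm wide (its y) x 52 mm tall (z), with a red glass disc in both broad faces and a red strip along its top; 90 g nominal. The point is its centre, 26 mm above its foot. Stored in the red slot; leave it
- filter_green_center (a point): black upright filter holder, a block 18 mm thick (its x) x 50 mm wide (its y) x 52 mm tall (z), with a green glass disc in both broad faces and a green strip along its top; 90 g nominal. The point is its centre, 26 mm above its foot. Stored in the green slot; leave it
- breadboard: black perforated plate fixed to the table, 230 mm (its x) x 205 mm (its y) x 12 mm; origin: centre of its underside
- lens_post: lens on a black post, loose: foot 40 mm across, post 25 mm across, and at the top a black lens ring 50 mm across and 10 mm thick (its axis along the body's x); 138 mm tall. Origin: centre of its foot's underside. Leave alone
- mirror_mount: gold mirror in a square 44 mm mount, 14 mm thick plus 12 mm of knobs on its +x face, on a black post, loose: foot 40 mm across, 130 mm tall. Origin: centre of its foot's underside. Leave alone
- detector: blue box 44 x 44 x 60 mm tall, loose. Origin: centre of its underside. Leave alone
Not all that is in view belongs to the job. Leave any blue or pink look-alike of the part that bears filter_yellow_center alone.

How it is judged:
On the way, in this order (a step that is already met when the one before it is completed fails the run):
1. the door has been pressed in and has sprung ajar (value of joint lid above 0.25 rad), for 0.1 s.
2. the door has been swung fully open, about upright or beyond (value of joint lid above 1.4 rad), for 0.2 s.
At the end, for the whole second after the job is handed in: The yellow filter stands at rest in the yellow slot, fully down (centre within 6 mm along x, 7 mm along y, under 33 mm up, tilt under 0.15 rad); red and green filters likewise in their own slots; door open past 1.4 rad; lens post, mirror mount and detector within 20 mm of their start (x of filter_yellow_center in the frame of slot_yellow between -0.006 and 0.006 m and y of filter_yellow_center in the frame of slot_yellow between -0.007 and 0.007 m and z of filter_yellow_center in the frame of slot_yellow below 0.033 m and angle between each of filter_yellow_center, filter_red_center, filter_green_center's own z axis and vertical below 0.15 rad and x of filter_red_center in the frame of slot_red between -0.006 and 0.006 m and y of filter_red_center in the frame of slot_red between -0.007 and 0.007 m and z of filter_red_center in the frame of slot_red below 0.033 m and x of filter_green_center in the frame of slot_green between -0.006 and 0.006 m and y of filter_green_center in the frame of slot_green between -0.007 and 0.007 m and z of filter_green_center in the frame of slot_green below 0.033 m and value of joint lid above 1.4 rad and linear speed of filter_yellow below 0.02 m/s and distance of each of lens_post, mirror_mount, detector from where it was at the start of the episode below 0.02 m); the robot touches nothing.
It fails at once if the lens post is knocked over or shoved 30 mm or more (distance of lens_post from where it was at the start of the episode above 0.03 m or angle between lens_post's own z axis and vertical above 0.4 rad).
It fails at once if the mirror mount is knocked over or shoved 30 mm or more (distance of mirror_mount from where it was at the start of the episode above 0.03 m or angle between mirror_mount's own z axis and vertical above 0.4 rad).
It fails at once if the detector is knocked over or shoved 30 mm or more (distance of detector from where it was at the start of the episode above 0.03 m or angle between detector's own z axis and vertical above 0.4 rad).
It fails at once if the stored red filter is pulled out of its slot (z of filter_red_center in the frame of slot_red above 0.045 m).
It fails at once if the stored green filter is pulled out of its slot (z of filter_green_center in the frame of slot_green above 0.045 m).
It also fails if it takes over 58 s, if anything falls off the work surface, if the arm or the gripper's body presses on something with over 40 N, if the wrist force passes 120 N, or if a joint passes its speed limit or range.

ROBOT

A 6-joint arm with a two-finger parallel gripper is mounted at the origin on the work surface. World frame = base frame: x ahead of the robot, y to its left, z up, the work surface at z = 0. Lengths are in m, angles in rad, forces in N, time in s.
With the tool pointing down it reaches from about 0.35 to 0.975 m from the base axis. Payload 4.9 kg.
Tool frame: the origin (TCP) lies on the centre line of the jaws, within the pads' length; the fingertips stand ctrl.tcp_to_tips ahead of it and the grasp point (between the pads) lies 3 mm ahead of it (ctrl.tcp_to_tips is the distance from the TCP to the fingertips, in m); z points along the fingers, y is the direction in which the jaws open and shut (so a half turn about z gives the same grasp; the last joint's range is limited). The gripper opens to 85 mm and grips with 20 to 120 N. Pads are 22 mm wide; open, the fingers measure 114 mm over their backs; the gripper's body (76 mm by 85 mm) begins 54 mm behind the grasp point. The pads swing forward as they close: fully open they stand 13 mm farther back than shut.
Start: joints at [1.148, 0.053, 1.613, -0, 1.476, -0.119], TCP at [0.187, 0.596, 0.253] pointing down, gripper open.
Joint ranges: [-3.01, 3.01], [-1.01, 2.22], [0.06, 2.58], [-1.02, 4.17], [0.09, 2.62], [-3.14, 3.14]. Speed limits (rad/s): [2.57, 2.57, 3.14, 3.14, 3.14, 3.14].

INTERFACE

Orientations are given as a rotation vector (axis times angle).
In Python, from station import ctrl, vision gives the robot as it stands.
- The arm moves only by the tool jog_arm, never from a script. Its argument "deltas" is a list of rows, each a list of 7 numbers: the turn, a rotation vector about the tool's x, y, z in rad, then the shift along the tool's x, y, z in cm, then the opening, from 0 (shut) to 1 (fully open). A call has 1 to 12 rows; each row shifts and turns the commanded pose from where the row before left it, along the tool's axes as they then stand; what a row does not reach is not made up. A row lasts 1/12 s, in which the tool goes at most 41.7 mm and 7.16 degrees, less where a joint would pass 70% of its speed; a pose out of reach is approached as far as the arm can. A call with a gripper value outside its range is refused whole. The fingers move at their own pace and stop on an object; "grip_force" is the grip in N (left out, the last holds). Time passes only in rows, so rows that do not move let the fingers close. It gives the time, the measured TCP pose, the force and the opening at its end, in the units of the state.
- ctrl.get_obs(): the state, without advancing time (a new reading comes with each control period).
- vision.get_image(name): name is "side" or "top" or "wrist"; returns (picture, depth): 384x512x3 uint8, red, green, blue; 384x512 float32, m along the optical axis (not along the pixel's ray), 0 where there is no reading.
- vision.calibration(name): a dict with "fx", "fy", "cx", "cy" (pixels), "dist" ([k1, k2, p1, p2, k3] as OpenCV has them; the pictures are not rectified), "rvec" (rotation vector, rad) and "tvec" (3), from world to camera coordinates, as OpenCV has them; the wrist camera has in their place "hand_eye" (4x4, takes a point from camera to tool coordinates, whose origin is the TCP and whose axes are the flange's). Camera axes: x right, y down, z forward; pixel columns grow to the right and rows downward; lengths in m; the calibration is good to about 2 mm. A picture is of the moment at which its call begins: read the wrist's pose just before it. calibration takes no time and is no camera call.
- ctrl.finish_job(): hands the job in, once; it reports no verdict.
The state is a dict: "t": time; "q": joint angles; "dq": joint speeds; "effort": joint torques, N m; "tool_pos": TCP position; "tool_rot": TCP orientation; "contact_force": force on the tool from outside, world axes, zero at the start; "wrist_torque": the same for the moment, N m; "opening": finger opening in m.
Only numpy, scipy, OpenCV 4.12 (cv2) and the standard library are available. Lean on these libraries where they do the work, as an engineer would, in place of code of your own. Each camera call takes 0.05 s, during which the arm holds its last target. There are 200 camera calls.

## Working session

There is one attempt and no reset: what is moved stays moved. The work goes in short steps, Python scripts to look and compute and a tool call to move; the robot and the scene stay as the last step left them, time stands still between calls to the robot, and variables do not carry over. Pictures are saved under pics/ and viewed, about 8 in all and at most 12, crops included, and the job is handed in when it is done.

Besides the shell and the picture viewer there is one more tool, called after "Emit:" by a JSON object that holds its "api" and its "payload". jog_arm: Moves the arm, as the interface text tells. Its arguments: {"type":"object","properties":{"deltas":{"type":"array"},"grip_force":{"type":"number"}},"required":["deltas"]}

```bash
ls; mkdir -p pics
cat > h.py <<'E'
import numpy as np,cv2
from station import ctrl,vision
def pose():
    o=ctrl.get_obs();T=np.eye(4);T[:3,:3]=cv2.Rodrigues(np.array(o['tool_rot'],float))[0];T[:3,3]=o['tool_pos'];return T
def cam(name):
    c=vision.calibration(name);K=np.array([[c['fx'],0,c['cx']],[0,c['fy'],c['cy']],[0,0,1]]);d=np.array(c['dist'],float)
    if 'hand_eye' in c: W=pose()@np.array(c['hand_eye'])
    else:
        W=np.eye(4);R=cv2.Rodrigues(np.array(c['rvec'],float))[0];W[:3,:3]=R.T;W[:3,3]=-R.T@np.array(c['tvec']).ravel()
    return K,d,W
def grab(name,fn=None):
    C=cam(name);p,z=vision.get_image(name)
    if fn: cv2.imwrite('pics/'+fn,p[:,:,::-1])
    return p,z,C
def onplane(uv,C,h):
    K,d,W=C;n=cv2.undistortPoints(np.array(uv,float).reshape(-1,1,2),K,d).reshape(-1,2)
    r=np.c_[n,np.ones(len(n))]@W[:3,:3].T;o=W[:3,3];return o+r*((h-o[2])/r[:,2])[:,None]
def deproj(uv,z,C):
    K,d,W=C;uv=np.array(uv);n=cv2.undistortPoints(uv.astype(float).reshape(-1,1,2),K,d).reshape(-1,2)
    zz=z[uv[:,1],uv[:,0]];return (np.c_[n,np.ones(len(n))]*zz[:,None])@W[:3,:3].T+W[:3,3]
E
python3 - <<'E'
from h import *
a=grab('top','top.png');b=grab('side','side.png')
np.savez('s.npz',tp=a[0],tz=a[1],sp=b[0],sz=b[1])
print(ctrl.get_obs(),ctrl.tcp_to_tips);print(a[2][2],b[2][2])
E
```

```text
pics
{'t': 0.1, 'q': array([ 1.14799740e+00,  5.33194976e-02,  1.61415388e+00,  2.27028945e-05,
        1.47600707e+00, -1.18986688e-01]), 'dq': array([ 1.27469297e-03,  1.59230213e-04, -2.06140009e-03,  2.39528012e-05,
       -4.17798999e-03, -1.22545309e-03]), 'effort': array([ 5.41888130e-04, -3.94904888e+01, -3.71361065e+01, -7.66657718e-05,
        3.96969772e-03,  1.25004613e-05]), 'tool_pos': array([0.18674519, 0.59590137, 0.25216983]), 'tool_rot': array([-4.75317336e-01, -3.10489278e+00,  2.84722761e-03]), 'contact_force': array([ 0.40489487, -0.38508124, -0.1650575 ]), 'wrist_torque': array([-0.01311336,  0.03325161,  0.0264266 ]), 'opening': 0.085305309876478} 0.022
[[ 0.00330685 -0.99724427  0.0741143   0.55391807]
 [-0.99998903 -0.00354362 -0.00306338 -0.00479588]
 [ 0.00331757 -0.07410335 -0.99724505  0.89257679]
 [ 0.          0.          0.          1.        ]] [[ 0.8580463  -0.37300312  0.35302298  0.22625296]
 [-0.5134554  -0.63771831  0.57417673 -0.57383275]
 [ 0.0109595  -0.67393177 -0.7387123   0.83308746]
 [ 0.          0.          0.          1.        ]]
```

View pics/top.png

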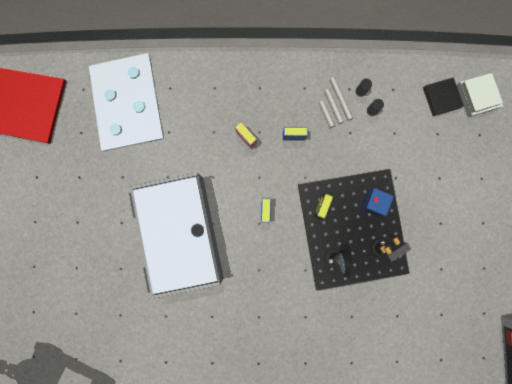

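View pics/side.png

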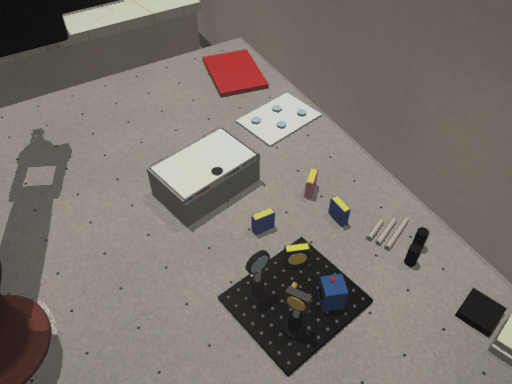

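Look-alikes with a yellow top (top view): pink body at (246,135), blue at (295,133), blue at (266,210), and the one on the breadboard at (325,206), which has a black body and a yellow disc in the side view. I choose the breadboard one and check it in a crop.

Run:
```python
from h import *
s=np.load('s.npz');p=s['tp'];z=s['tz'];C=cam('top')
hsv=cv2.cvtColor(p,cv2.COLOR_RGB2HSV)
def big(m,box):
    mm=np.zeros_like(m);x0,y0,x1,y1=box;mm[y0:y1,x0:x1]=m[y0:y1,x0:x1]
    c=max(cv2.findContours(mm,cv2.RETR_EXTERNAL,cv2.CHAIN_APPROX_NONE)[0],key=cv2.contourArea);return c
def rect(c,h):
    P=onplane(c.reshape(-1,2),C,h)[:,:2].astype(np.float32);r=cv2.minAreaRect(P*1000);return r,cv2.boxPoints(r).round(1).tolist()
w=cv2.inRange(hsv,(0,0,150),(179,60,255))
print('door',rect(big(w,(125,170,225,300)),.088))
b=cv2.inRange(hsv,(0,0,0),(179,255,70))
c=big(b,(185,218,210,244));M=cv2.moments(c);uv=[M['m10']/M['m00'],M['m01']/M['m00']];print('dot',uv,onplane([uv],C,.088))
y=cv2.inRange(hsv,(24,120,110),(36,255,255))
print('filt',rect(big(y,(310,190,340,222)),.064),big(y,(310,190,340,222)).shape)
print('board',rect(big(b,(295,165,412,292)),.012))
uvs=[(180,200),(197,231),(160,270),(325,206),(342,262),(396,251),(380,202),(266,210),(382,243)]
print(deproj(uvs,z,C).round(3))
a=cv2.resize(p[165:295,290:415],None,fx=4,fy=4,interpolation=cv2.INTER_CUBIC)
sd=cv2.resize(s['sp'][225:375,210:380],None,fx=3.4,fy=3.4,interpolation=cv2.INTER_CUBIC)
h=max(a.shape[0],sd.shape[0]);o=np.zeros((h,a.shape[1]+sd.shape[1],3),np.uint8);o[:a.shape[0],:a.shape[1]]=a;o[:sd.shape[0],a.shape[1]:]=sd
o=cv2.convertScaleAbs(o,alpha=1.6);o=cv2.resize(o,(800,int(800*o.shape[0]/o.shape[1])));cv2.imwrite('pics/crop.png',o[:,:,::-1])
```

```text
door (((527.5578002929688, 164.96994018554688), (253.4341278076172, 197.2873077392578), 0.8861574530601501), [[399.29998779296875, 261.6000061035156], [402.3999938964844, 64.4000015258789], [655.7999877929688, 68.30000305175781], [652.7000122070312, 265.6000061035156]])
dot [197.25073746312682, 229.97935103244836] [[0.53538677 0.11931356 0.088     ]]
filt (((584.668212890625, -133.06419372558594), (16.896484375, 47.68692398071289), 68.38194274902344), [[559.4000244140625, -132.10000610351562], [603.7000122070312, -149.6999969482422], [609.9000244140625, -134.0], [565.5999755859375, -116.4000015258789]]) (54, 1, 2)
board (((537.2879028320312, -204.66452026367188), (226.71849060058594, 207.1390838623047), 9.719928741455078), [[408.1000061035156, -121.69999694824219], [443.0, -325.8999938964844], [666.5, -287.6000061035156], [631.5, -83.4000015258789]])
[[ 0.594  0.154  0.089]
 [ 0.533  0.12   0.088]
 [ 0.457  0.192  0.087]
 [ 0.584 -0.134  0.062]
 [ 0.479 -0.153  0.139]
 [ 0.499 -0.252  0.143]
 [ 0.592 -0.244  0.07 ]
 [ 0.576 -0.015  0.054]
 [ 0.509 -0.249  0.064]]
```

View pics/crop.png

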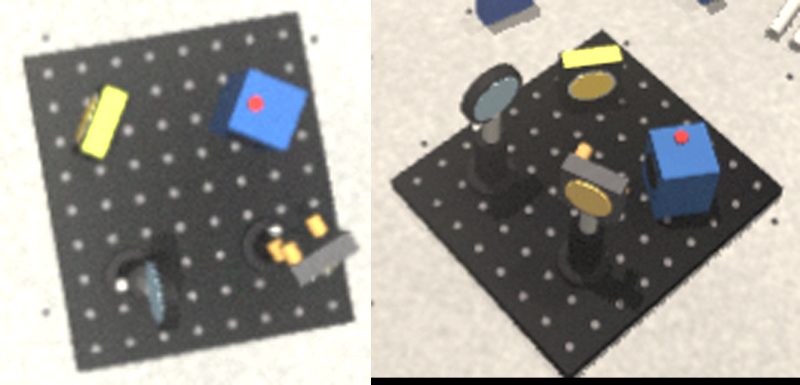

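The crop confirms it: black body with a yellow disc, strip at top-view (325,206), standing apart from the lens, detector and mirror. Next I get the cabinet's direction from the depth data, since the door mask picked up other pixels.

Run:
```python
from h import *
s=np.load('s.npz');p=s['tp'];z=s['tz'];C=cam('top')
v,u=np.mgrid[165:305,120:230];uv=np.c_[u.ravel(),v.ravel()]
P=deproj(uv,z,C);g=p[uv[:,1],uv[:,0]].astype(int).min(1)
for nm,m in(('door',(abs(P[:,2]-.088)<.006)&(g>140)),('cab',abs(P[:,2]-.086)<.008)):
    im=np.zeros(p.shape[:2],np.uint8);im[uv[m,1],uv[m,0]]=255;im=cv2.morphologyEx(im,cv2.MORPH_CLOSE,np.ones((5,5)));im=cv2.morphologyEx(im,cv2.MORPH_OPEN,np.ones((5,5)))
    c=max(cv2.findContours(im,0,1)[0],key=cv2.contourArea)
    r=cv2.minAreaRect((onplane(c.reshape(-1,2),C,.088)[:,:2]*1000).astype(np.float32));print(nm,m.sum(),r,cv2.boxPoints(r).round(1).tolist())
```

```text
door 7384 ((524.6917114257812, 166.6329345703125), (223.96376037597656, 135.4624786376953), 12.19033432006836) [[400.8999938964844, 209.1999969482422], [429.5, 76.80000305175781], [648.5, 124.0999984741211], [619.7999877929688, 256.5]]
cab 7818 ((524.2789306640625, 169.09283447265625), (224.07826232910156, 139.35110473632812), 11.901270866394043) [[400.29998779296875, 214.1999969482422], [429.0, 77.80000305175781], [648.2999877929688, 124.0], [619.5, 260.3999938964844]]
```

Emit:
{"api": "jog_arm", "payload": {"deltas": [[0,0,0.1176,0,0,0,0],[0,0,0.1176,0,0,0,0],[0,0,0.1176,0,0,0,0],[0,0,0.1176,0,0,0,0],[0,0,0.1176,0,0,0,0],[0,0,0.1176,0,0,0,0],[0,0,0.1176,0,0,0,0],[0,0,0.1176,0,0,0,0],[0,0,0.1176,0,0,0,0]]}}

```text
t: 0.85
tool_pos: [0.1868, 0.596, 0.2525]
tool_rot: [1.985, 2.435, -0.002]
contact_force: [-0.4, -0.1, -0.3]
opening: 0.0
```

```bash
cat >> h.py <<'E'
def go(p,yaw=None,seg=3.9):
    """print tool-frame shift (cm) and turn to reach p, with jaw (tool y) heading yaw deg"""
    T=pose();d=T[:3,:3].T@(np.array(p)-T[:3,3])*100
    cur=np.degrees(np.arctan2(T[1,1],T[0,1]));print('pos',T[:3,3].round(4),'jaw',cur.round(2),'zax',T[:3,2].round(3),'F',ctrl.get_obs()['contact_force'].round(2),'t',ctrl.get_obs()['t'])
    print('shift cm',d.round(2),'rows',int(np.ceil(np.linalg.norm(d)/seg)))
    if yaw is not None: print('rz',round(np.radians((cur-yaw+90)%180-90),3))
E
python3 -c "
from h import *
go([.5355,.1195,.130],12)"
```

```text
pos [0.1868 0.596  0.2525] jaw 11.62 zax [-0.001 -0.001 -1.   ] F [-0.37 -0.13 -0.27] t 0.85
shift cm [-53.69  24.57  12.29] rows 16
rz -0.007
```

Emit:
{"api": "jog_arm", "payload": {"deltas": [[0,0,0,-3,1.37,0,0],[0,0,0,-3,1.37,0,0],[0,0,0,-3,1.37,0,0],[0,0,0,-3,1.37,0,0],[0,0,0,-3,1.37,0,0],[0,0,0,-3,1.37,0,0],[0,0,0,-3,1.37,0,0],[0,0,0,-3,1.37,0,0],[0,0,0,-3,1.37,0,0],[0,0,0,-3,1.37,0,0],[0,0,0,-3,1.37,0,0],[0,0,0,-3,1.37,0,0]]}}

```text
t: 1.85
tool_pos: [0.4228, 0.2767, 0.2529]
tool_rot: [-1.978, -2.44, 0.001]
contact_force: [0.3, 0.1, 0.9]
opening: -0.0003
```

Emit:
{"api": "jog_arm", "payload": {"deltas": [[0,0,0,-3,1.37,0,0],[0,0,0,-3,1.37,0,0],[0,0,0,-3,1.37,0,0],[0,0,0,-3,1.37,2,0],[0,0,0,-3,1.37,2,0],[0,0,0,-2.7,1.3,2,0],[0,0,0,0,0,2,0],[0,0,0,0,0,2,0]]}}

```text
t: 2.52
tool_pos: [0.5392, 0.1203, 0.1519]
tool_rot: [-1.981, -2.437, 0.001]
contact_force: [0.0, 1.3, 0.1]
opening: -0.0001
```

```bash
python3 -c "
from h import *
go([.5355,.1195,.114],12)"
```

```text
pos [0.5392 0.1203 0.1519] jaw 11.78 zax [-0.001 -0.    -1.   ] F [0.03 1.29 0.07] t 2.5167
shift cm [ 0.   -0.38  3.79] rows 1
rz -0.004
```

Emit:
{"api": "jog_arm", "payload": {"deltas": [[0,0,0,0,-0.4,1.5,0],[0,0,0,0,0,1.5,0],[0,0,0,0,0,0.8,0],[0,0,0,0,0,0.2,0],[0,0,0,0,0,0.2,0],[0,0,0,0,0,0.1,0]]}}

```text
t: 3.02
tool_pos: [0.5353, 0.1212, 0.111]
tool_rot: [1.977, 2.44, 0.001]
contact_force: [0.2, 0.7, 0.5]
opening: 0.0005
```

Emit:
{"api": "jog_arm", "payload": {"deltas": [[0,0,0,0,0,0.1,0],[0,0,0,0,0,0.1,0],[0,0,0,0,0,0.1,0],[0,0,0,0,0,0,0]]}}

```text
t: 3.35
tool_pos: [0.5356, 0.1211, 0.1083]
tool_rot: [1.977, 2.439, 0.002]
contact_force: [0.6, -1.0, 1.7]
opening: -0.0001
```

Emit:
{"api": "jog_arm", "payload": {"deltas": [[0,0,0,0,0,0.1,0],[0,0,0,0,0,0,0],[0,0,0,0,0,0,0]]}}

```text
t: 3.6
tool_pos: [0.5356, 0.1211, 0.1069]
tool_rot: [1.977, 2.439, 0.002]
contact_force: [1.5, -0.1, 3.0]
opening: 0.0
```

Emit:
{"api": "jog_arm", "payload": {"deltas": [[0,0,0,0,0,0.1,0],[0,0,0,0,0,0,0],[0,0,0,0,0,-0.5,0],[0,0,0,0,0,-2,0],[0,0,0,0,0,-3.5,0],[0,0,0,0,0,-3.5,0],[0,0,0,0,0,-3.5,0],[0,0,0,0,0,0,0]]}}

```text
t: 4.27
tool_pos: [0.5378, 0.1216, 0.2437]
tool_rot: [1.973, 2.435, 0.013]
contact_force: [1.5, -0.3, 1.6]
opening: 0.0002
```

```bash
cat > lid.py <<'E'
from h import *
import sys
p,z,C=grab('side',sys.argv[1] if len(sys.argv)>1 else None)
v,u=np.mgrid[0:384:2,0:512:2];uv=np.c_[u.ravel(),v.ravel()];uv=uv[z[uv[:,1],uv[:,0]]>0];P=deproj(uv,z,C)
a=np.radians(12.1);c=np.array([.525,.1655]);X=np.array([np.cos(a),np.sin(a)]);Y=np.array([-np.sin(a),np.cos(a)])
x=(P[:,:2]-c)@X;y=(P[:,:2]-c)@Y;g=p[uv[:,1],uv[:,0]].astype(int).min(1)
for x0 in(-.08,-.04,.04,.08):
    m=(abs(x-x0)<.012)&(P[:,2]>.1)&(P[:,2]<.23)&(y>-.12)&(y<.12)&(g>90)
    if m.sum()>5:
        q=np.c_[y[m],P[m,2]];top=q[q[:,1].argmax()];k=np.polyfit(q[:,1],q[:,0],1);print(x0,m.sum(),'top',top.round(3),'angle',round(float(np.arctan2(top[1]-.084,.065-top[0])),2),'slope',round(float(np.arctan2(1,-k[0])),2))
E
python3 lid.py side2.png; python3 -c "
from h import *
go([.5355,.1195,.214],12)"
```

```text
-0.08 53 top [-0.047  0.145] angle 0.5 slope 0.45
-0.04 48 top [-0.047  0.144] angle 0.49 slope 0.44
0.04 45 top [-0.048  0.144] angle 0.49 slope 0.44
0.08 41 top [-0.049  0.144] angle 0.49 slope 0.44
pos [0.5366 0.1215 0.2402] jaw 11.96 zax [ 0.007  0.001 -1.   ] F [-0.03 -0.52 -0.31] t 4.3167
shift cm [-0.17 -0.17  2.62] rows 1
rz -0.001
```

View pics/side2.png

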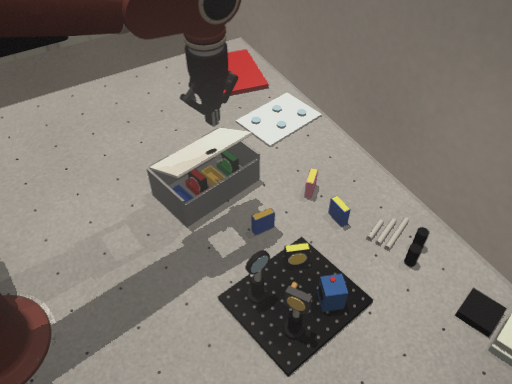

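The side view shows the door ajar at about 0.47 rad. The slots run blue, red, yellow, green in +x order (yellow at about (213,177)), so yellow is at cabinet x = +24 mm. Next I swing the door up.

Emit:
{"api": "jog_arm", "payload": {"deltas": [[0,0,0,-2,-0.2,0,0],[0,0,0,-2,0,0,0],[0,0,0,0,0,2.6,0],[0,0,0,0,0,2.6,0],[0,0,0,0,0,2.6,0],[0,0,0,0,0,2.6,0],[0,0,0,0,0,0,0],[0,0,0,0,0,0,0]]}}

```text
t: 4.98
tool_pos: [0.5386, 0.0816, 0.1281]
tool_rot: [-1.974, -2.436, 0.007]
contact_force: [0.2, 0.1, 1.4]
opening: 0.0
```

```bash
cat > cabgo.py <<'E'
from h import *
import sys
a=np.radians(12.1);X=np.array([np.cos(a),np.sin(a)]);Y=np.array([-np.sin(a),np.cos(a)])
T=pose();d=T[:2,3]-[.525,.1655];print('tcp in cab',(d@X).round(4),(d@Y).round(4),T[2,3].round(4),'zax',T[:3,2].round(3))
E
python3 cabgo.py
```

```text
tcp in cab -0.0043 -0.0849 0.1281 zax [-0.007  0.    -1.   ]
```

Emit:
{"api": "jog_arm", "payload": {"deltas": [[0,0,0,1.2,0,0,0],[0,0,0,1.2,0,-0.8,0],[0,0,0,0.8,0,-1.0,0],[0,0,0,0.9,0,-1.0,0],[0,0,0,0.9,0,-0.9,0],[0,0,0,0.9,0,-0.9,0],[0,0,0,1.1,0,-0.7,0],[0,0,0,1.1,0,-0.7,0],[0,0,0,1.2,0,-0.3,0],[0,0,0,1.2,0,-0.3,0],[0,0,0,0,0,0,0]]}}

```text
t: 5.9
tool_pos: [0.5188, 0.1867, 0.1976]
tool_rot: [-1.975, -2.442, -0.002]
contact_force: [-0.3, -0.0, 0.6]
opening: -0.0001
```

```bash
python3 cabgo.py; python3 lid.py
```

```text
tcp in cab -0.0016 0.022 0.1976 zax [-0.     0.001 -1.   ]
-0.08 96 top [0.054 0.21 ] angle 1.49 slope 1.5
-0.04 85 top [0.054 0.209] angle 1.48 slope 1.5
0.04 32 top [0.058 0.176] angle 1.5 slope 1.49
0.08 72 top [0.058 0.208] angle 1.51 slope 1.49
```

Emit:
{"api": "jog_arm", "payload": {"deltas": [[0,0,0,1.0,0,0.2,0],[0,0,0,1.0,0,0,0],[0,0,0,1.0,0,0,0],[0,0,0,1.0,0,0,0],[0,0,0,0.3,0,0,0],[0,0,0,0,0,0,0],[0,0,0,0,0,0,0],[0,0,0,-2,0,0,0],[0,0,0,-3,0,-1,0],[0,0,0,-3,0,-2,0.2],[0,0,0,-3,0,-2,0.5],[0,0,0,0,0,0,0.6]]}}

```text
t: 6.95
tool_pos: [0.5363, 0.1147, 0.2504]
tool_rot: [1.979, 2.43, 0.006]
contact_force: [0.7, 0.6, 1.8]
opening: 0.036
```

```bash
python3 cabgo.py; python3 lid.py; python3 -c "
from h import *
go([.545,-.12,.244],68.4)"
```

```text
tcp in cab 0.0004 -0.0521 0.2504 zax [ 0.008 -0.002 -1.   ]
-0.08 117 top [0.096 0.205] angle 1.82 slope 1.83
-0.04 112 top [0.1   0.205] angle 1.85 slope 1.83
0.04 41 top [0.09  0.156] angle 1.91 slope 1.86
0.08 19 top [0.082 0.143] angle 1.85 slope 1.81
pos [0.5352 0.1165 0.2485] jaw 11.7 zax [ 0.006  0.    -1.   ] F [-0.82  0.5   0.01] t 7.0
shift cm [-23.36  -3.84   0.45] rows 7
rz -0.99
```

Emit:
{"api": "jog_arm", "payload": {"deltas": [[0,0,0,-2.9,-0.48,0,0.6],[0,0,0,-2.9,-0.48,0,0.7],[0,0,0,-2.9,-0.48,0,0.8],[0,0,0,-2.9,-0.48,0,0.9],[0,0,0,-2.9,-0.48,0,1],[0,0,0,-2.9,-0.48,0,1],[0,0,0,-2.9,-0.48,0,1],[0,0,0,-2.9,-0.48,0,1]]}}

```text
t: 7.67
tool_pos: [0.5433, -0.1167, 0.2442]
tool_rot: [-1.976, -2.44, 0.0]
contact_force: [1.4, -0.1, 0.4]
opening: 0.0855
```

Emit:
{"api": "jog_arm", "payload": {"deltas": [[0,0,-0.1238,0,0,0,1],[0,0,-0.1238,0,0,0,1],[0,0,-0.1238,0,0,0,1],[0,0,-0.1238,0,0,0,1],[0,0,-0.1238,0,0,0,1],[0,0,-0.1238,0,0,0,1],[0,0,-0.1238,0,0,0,1],[0,0,-0.1238,0,0,0,1],[0,0,0,0,0,0,1]]}}

```text
t: 8.42
tool_pos: [0.5435, -0.1153, 0.2442]
tool_rot: [-0.576, -3.087, -0.001]
contact_force: [0.1, -0.5, 0.6]
opening: 0.0858
```

Run:
```python
from h import *
w=grab('wrist');t=grab('top');np.savez('s2.npz',wp=w[0],wz=w[1],wC=w[2][2],tp=t[0],tz=t[1])
cv2.imwrite('pics/v3.png',np.vstack([np.hstack([w[0]]),t[0]])[:,:,::-1])
o=np.hstack([cv2.resize(w[0],(400,300)),cv2.resize(t[0][160:310,110:310],(400,300))]);cv2.imwrite('pics/v3.png',o[:,:,::-1])
print(vision.calibration('wrist')['hand_eye']);go([.585,-.133,.2],68.4)
hsv=cv2.cvtColor(w[0],cv2.COLOR_RGB2HSV);y=cv2.inRange(hsv,(24,120,90),(36,255,255))
for c in cv2.findContours(y,0,1)[0]:
    if cv2.contourArea(c)>60:
        r=cv2.minAreaRect((onplane(c.reshape(-1,2),w[2],.064)[:,:2]*1000).astype(np.float32));print(cv2.boundingRect(c),cv2.contourArea(c),r,cv2.boxPoints(r).round(1).tolist())
```

```text
[[ 3.06985941e-04 -9.65220290e-01 -2.61437751e-01  6.77324092e-02]
 [ 9.99999868e-01  1.88371859e-04  4.78758557e-04  4.34016919e-04]
 [-4.12859958e-04 -2.61437863e-01  9.65220220e-01 -1.20089494e-01]
 [ 0.00000000e+00  0.00000000e+00  0.00000000e+00  1.00000000e+00]]
pos [ 0.5436 -0.1156  0.2445] jaw 68.55 zax [-0.001  0.001 -1.   ] F [0.51 0.52 0.64] t 8.5167
shift cm [-4.5  -0.11  4.44] rows 2
rz 0.003
(328, 304, 38, 21) 340.0 ((729.9765014648438, -75.64912414550781), (41.41569519042969, 14.759804725646973), 89.89524841308594) [[722.5999755859375, -96.30000305175781], [737.2999877929688, -96.4000015258789], [737.4000244140625, -55.0], [722.5999755859375, -54.900001525878906]]
(416, 269, 37, 26) 303.5 ((724.9949951171875, 25.78437042236328), (43.80565643310547, 14.57458782196045), 36.9722900390625) [[703.0999755859375, 18.399999618530273], [711.9000244140625, 6.800000190734863], [746.9000244140625, 33.099998474121094], [738.0999755859375, 44.79999923706055]]
(245, 196, 17, 44) 616.0 ((585.3182373046875, -131.9854278564453), (16.238353729248047, 46.05917739868164), 68.40997314453125) [[560.9000244140625, -131.10000610351562], [603.7000122070312, -148.0], [609.7000122070312, -132.89999389648438], [566.9000244140625, -116.0]]
(349, 143, 24, 46) 564.5 ((572.7857666015625, -16.12455940246582), (13.872564315795898, 43.36214828491211), 88.1329345703125) [[550.9000244140625, -22.399999618530273], [594.2000122070312, -23.799999237060547], [594.7000122070312, -9.899999618530273], [551.2999877929688, -8.5]]
(479, 55, 33, 49) 813.0 ((541.6143188476562, 131.33880615234375), (30.289512634277344, 36.69482421875), 12.870890617370605) [[522.7999877929688, 145.89999389648438], [530.9000244140625, 110.0999984741211], [560.5, 116.80000305175781], [552.2999877929688, 152.60000610351562]]
```

View pics/v3.png

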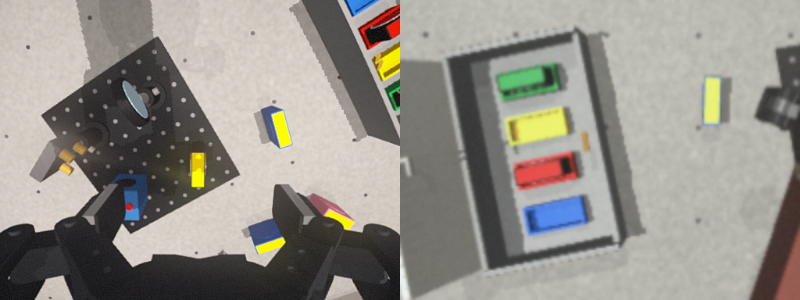

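Both wrist and top views put the filter at (0.585, -0.132), strip at about (198,169) in the left panel. In the right panel the cabinet is open and the yellow slot, at (537,126), is empty.

Emit:
{"api": "jog_arm", "payload": {"deltas": [[0,0,0,-2.24,0,0,1],[0,0,0,-2.24,0,0,1],[0,0,0,0,0,3.1,1],[0,0,0,0,0,3.1,1],[0,0,0,0,0,3.1,1],[0,0,0,0,0,3.1,1],[0,0,0,0,0,3.1,0.8],[0,0,0,0,0,2,0.6],[0,0,0,0,0,1.1,0.5],[0,0,0,0,0,0,0.5],[0,0,0,0,0,0,0.5]]}}

```text
t: 9.43
tool_pos: [0.5856, -0.1324, 0.0594]
tool_rot: [-0.582, -3.087, -0.0]
contact_force: [-0.6, 0.0, 0.5]
opening: 0.0424
```

Run:
```python
from h import *
go([.5853,-.132,.058],68.4)
s=np.load('s2.npz');p=s['tp'];z=s['tz'];C=cam('top')
hsv=cv2.cvtColor(p,cv2.COLOR_RGB2HSV)
for n,lo,hi in(('y',24,36),('g',50,80),('b',100,125),('r',0,8)):
    m=cv2.inRange(hsv,(lo,110,50),(hi,255,255))
    if n=='r': m|=cv2.inRange(hsv,(172,110,50),(179,255,255))
    mm=np.zeros_like(m);mm[185:285,145:205]=m[185:285,145:205]
    c=max(cv2.findContours(mm,0,1)[0],key=cv2.contourArea)
    for h in(.027,):
        r=cv2.minAreaRect((onplane(c.reshape(-1,2),C,h)[:,:2]*1000).astype(np.float32));print(n,cv2.boundingRect(c),h,r)
```

```text
pos [ 0.5856 -0.1324  0.0594] jaw 68.64 zax [-0.  0. -1.] F [-0.63  0.05  0.5 ] t 9.4333
shift cm [0.04 0.02 0.14] rows 1
rz 0.004
y (163, 214, 32, 19) 0.027 ((549.0619506835938, 168.97064208984375), (28.32090950012207, 63.7559700012207), 12.584901809692383)
g (159, 192, 31, 18) 0.027 ((595.2118530273438, 179.26052856445312), (26.894779205322266, 61.21735763549805), 12.276837348937988)
b (172, 258, 32, 19) 0.027 ((455.70367431640625, 148.9048309326172), (29.008882522583008, 63.49032974243164), 11.808426856994629)
r (167, 236, 32, 19) 0.027 ((502.188232421875, 159.67955017089844), (28.26507568359375, 64.5076904296875), 11.996573448181152)
```

Emit:
{"api": "jog_arm", "payload": {"deltas": [[0,0,0,0,0,0,0],[0,0,0,0,0,0,0],[0,0,0,0,0,0,0],[0,0,0,0,0,0,0],[0,0,0,0,0,0,0]], "grip_force": 35}}

```text
t: 9.85
tool_pos: [0.5871, -0.133, 0.0618]
tool_rot: [0.58, 3.083, -0.001]
contact_force: [-0.5, -0.2, 6.7]
opening: 0.0172
```

Emit:
{"api": "jog_arm", "payload": {"deltas": [[0,0,0,0,0,-0.5,0],[0,0,0,0,0,-1.5,0],[0,0,0,0,0,-3,0],[0,0,0,0,0,-3,0],[0,0,0,0,0,-3,0],[0,0,0,0,0,-3,0],[0,0,0,0,0,-3,0],[0,0,0,0,0,-1,0],[0,0,0,0,0,0,0]]}}

```text
t: 10.6
tool_pos: [0.587, -0.133, 0.2433]
tool_rot: [0.579, 3.081, -0.002]
contact_force: [-0.2, 0.6, -1.4]
opening: 0.017
```

Run:
```python
from h import *
w=grab('wrist');cv2.imwrite('pics/w4.png',w[0][:,:,::-1])
T=pose();print(ctrl.get_obs()['opening']);go([.549,.1695,.24],12.1)
hsv=cv2.cvtColor(w[0],cv2.COLOR_RGB2HSV);y=cv2.inRange(hsv,(24,120,90),(36,255,255))
for c in cv2.findContours(y,0,1)[0]:
    if cv2.contourArea(c)>60:
        Q=onplane(c.reshape(-1,2),w[2],T[2,3]+.005);L=((Q-T[:3,3])@T[:3,:3])*1000;print(cv2.boundingRect(c),cv2.minAreaRect(L[:,:2].astype(np.float32)))
```

```text
0.017855100934093183
pos [ 0.5859 -0.1326  0.2402] jaw 68.7 zax [ 0.002 -0.001 -1.   ] F [ 0.04  0.63 -1.54] t 10.65
shift cm [ 1.441e+01  2.681e+01 -1.000e-02] rows 8
rz 0.988
(423, 228, 39, 28) ((11.300455093383789, 78.0262680053711), (5.579973220825195, 17.219776153564453), 27.246000289916992)
(236, 213, 38, 100) ((1.1498699188232422, 0.562838077545166), (15.121459007263184, 45.92247772216797), 89.8087158203125)
(353, 91, 25, 50) ((61.6098518371582, 41.12263870239258), (5.350378036499023, 17.002532958984375), 70.67053985595703)
(493, 13, 19, 40) ((91.1805648803711, 88.23792266845703), (6.80056095123291, 12.848078727722168), 80.30378723144531)
```

View pics/w4.png

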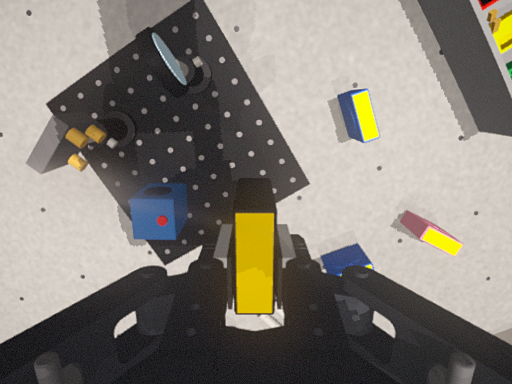

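The filter is held square: strip (236–274, 213–313), opening 17.9 mm. I'll turn it the other way round, so the wrist camera ends up on the side away from the door.

Emit:
{"api": "jog_arm", "payload": {"deltas": [[0,0,-0.1196,0,0,0,0],[0,0,-0.1196,0,0,0,0],[0,0,-0.1196,0,0,0,0],[0,0,-0.1196,0,0,0,0],[0,0,-0.1196,0,0,0,0],[0,0,-0.1196,0,0,0,0],[0,0,-0.1196,0,0,0,0],[0,0,-0.1196,0,0,0,0],[0,0,-0.1196,0,0,0,0],[0,0,-0.1196,0,0,0,0]]}}

```text
t: 11.48
tool_pos: [0.5839, -0.1319, 0.235]
tool_rot: [1.265, -2.871, -0.007]
contact_force: [0.9, -0.3, -0.9]
opening: 0.0175
```

Emit:
{"api": "jog_arm", "payload": {"deltas": [[0,0,-0.1196,0,0,0,0],[0,0,-0.1196,0,0,0,0],[0,0,-0.1196,0,0,0,0],[0,0,-0.1196,0,0,0,0],[0,0,-0.1196,0,0,0,0],[0,0,-0.1196,0,0,0,0],[0,0,-0.1196,0,0,0,0],[0,0,-0.1196,0,0,0,0],[0,0,0,0,0,0,0]]}}

```text
t: 12.23
tool_pos: [0.6068, 0.0165, 0.2215]
tool_rot: [2.113, -2.17, 0.117]
contact_force: [-0.2, -0.3, -1.5]
opening: 0.0173
```

```bash
python3 -c "
from h import *
print(ctrl.get_obs()['q'].round(2));go([.5488,.1705,.2],12.1)"
```

```text
[-0.04  0.05  1.67 -0.13  1.44 -3.13]
pos [0.6068 0.0165 0.2215] jaw 178.4 zax [-0.025 -0.132 -0.991] F [-0.2  -0.25 -1.5 ] t 12.2333
shift cm [-15.4    6.18   0.24] rows 5
rz -0.239
```

Emit:
{"api": "jog_arm", "payload": {"deltas": [[0,0,0.1,0,0,0,0],[0,0,0.1,0,0,0,0],[0,0,0,0,0,0,0]]}}

```text
t: 12.48
tool_pos: [0.6075, 0.0111, 0.2233]
tool_rot: [1.879, -2.385, 0.138]
contact_force: [-0.5, -0.6, -0.2]
opening: 0.0176
```

```bash
python3 -c "
from h import *
print(ctrl.get_obs()['q'].round(2));go([.5488,.1705,.24],12.1);print(pose().round(3))"
```

```text
[-0.05  0.05  1.67 -0.14  1.44 -2.93]
pos [0.6075 0.0111 0.2233] jaw 166.51 zax [-0.024 -0.134 -0.991] F [-0.53 -0.58 -0.21] t 12.4833
shift cm [-13.76   9.41  -3.66] rows 5
rz -0.447
[[-0.232 -0.972 -0.024  0.607]
 [-0.963  0.233 -0.134  0.011]
 [ 0.136 -0.008 -0.991  0.223]
 [ 0.     0.     0.     1.   ]]
```

Emit:
{"api": "jog_arm", "payload": {"deltas": [[-0.004,-0.068,0,0,0,0,0],[-0.004,-0.068,0,0,0,-0.5,0],[0,0,0,0,0,-0.5,0],[0,0,0,0,0,0,0]]}}

```text
t: 12.82
tool_pos: [0.6088, 0.0101, 0.2367]
tool_rot: [-1.944, 2.465, -0.007]
contact_force: [1.3, -0.1, -0.5]
opening: 0.0174
```

```bash
python3 -c "
from h import *
print(ctrl.get_obs()['q'].round(2));go([.5488,.1705,.22],12.1)"
```

```text
[-0.1   0.02  1.67 -0.    1.44 -3.01]
pos [0.6088 0.0101 0.2367] jaw 166.53 zax [ 0.005 -0.002 -1.   ] F [ 1.34 -0.1  -0.54] t 12.8167
shift cm [-14.2    9.58   1.61] rows 5
rz -0.446
```

Joint 6 can't reach that heading at the cabinet, so I'm turning back to the first heading, with the camera on the door side. That leaves about 20 mm clear of the leaning door.

Emit:
{"api": "jog_arm", "payload": {"deltas": [[0,0,0.1225,0,0,0,0],[0,0,0.1225,0,0,0,0],[0,0,0.1225,0,0,0,0],[0,0,0.1225,0,0,0,0],[0,0,0.1225,0,0,0,0],[0,0,0.1225,0,0,0,0],[0,0,0.1225,0,0,0,0],[0,0,0.1225,0,0,0,0],[0,0,0.1225,0,0,0,0],[0,0,0.1225,0,0,0,0],[0,0,0.1225,0,0,0,0]]}}

```text
t: 13.73
tool_pos: [0.6087, 0.0115, 0.236]
tool_rot: [0.025, 3.138, -0.003]
contact_force: [0.2, 0.2, -1.2]
opening: 0.0172
```

Emit:
{"api": "jog_arm", "payload": {"deltas": [[0,0,0.1225,0,0,0,0],[0,0,0.1225,0,0,0,0],[0,0,0.1225,0,0,0,0],[0,0,0.1225,0,0,0,0],[0,0,0.1225,0,0,0,0],[0,0,0.1225,0,0,0,0],[0,0,0.1225,0,0,0,0],[0,0,0.1225,0,0,0,0],[0,0,0.1225,0,0,0,0],[0,0,0.1225,0,0,0,0],[0,0,0.1225,0,0,0,0],[0,0,0,0,0,0,0]]}}

```text
t: 14.73
tool_pos: [0.6087, 0.0115, 0.2361]
tool_rot: [1.972, 2.44, 0.002]
contact_force: [1.0, 0.3, 0.0]
opening: 0.0174
```

```bash
python3 -c "
from h import *
print(ctrl.get_obs()['q'].round(2));go([.5492,.1685,.22],12.1)"
```

```text
[-0.1   0.02  1.67 -0.    1.44 -0.31]
pos [0.6087 0.0115 0.2361] jaw 12.11 zax [ 0.004 -0.002 -1.   ] F [0.98 0.27 0.  ] t 14.7333
shift cm [16.6  -2.53  1.55] rows 5
rz 0.0
```

Moving above the slot, then a look with the wrist camera at the held strip and the slot together.

Emit:
{"api": "jog_arm", "payload": {"deltas": [[0,0,0,2.77,-0.42,0,0],[0,0,0,2.77,-0.42,0,0],[0,0,0,2.77,-0.42,0,0],[0,0,0,2.77,-0.42,0,0],[0,0,0,2.77,-0.42,0,0],[0,0,0,2.75,-0.43,0,0],[0,0,0,0,0,3,0],[0,0,0,0,0,3,0],[0,0,0,0,0,2,0],[0,0,0,0,0,0,0],[0,0,0,0,0,0,0]]}}

```text
t: 15.65
tool_pos: [0.5487, 0.1681, 0.1549]
tool_rot: [1.969, 2.445, -0.0]
contact_force: [0.1, 0.1, -0.0]
opening: 0.0171
```

Run:
```python
from h import *
w=grab('wrist');t=grab('top')
T=pose();go([.5492,.1685,.15],12.1)
o=np.hstack([cv2.resize(w[0],(400,300)),cv2.resize(t[0][160:310,110:310],(400,300))]);cv2.imwrite('pics/v5.png',o[:,:,::-1])
hsv=cv2.cvtColor(w[0],cv2.COLOR_RGB2HSV);y=cv2.inRange(hsv,(22,120,50),(36,255,255))
for c in cv2.findContours(y,0,1)[0]:
    if cv2.contourArea(c)>60: print(cv2.boundingRect(c))
for n,lo,hi in(('g',50,80),('b',100,125)):
    m=cv2.inRange(hsv,(lo,110,50),(hi,255,255))
    for c in cv2.findContours(m,0,1)[0]:
        if cv2.contourArea(c)>300: 
            r=cv2.minAreaRect((onplane(c.reshape(-1,2),w[2],.027)[:,:2]*1000).astype(np.float32));print(n,cv2.boundingRect(c),r)
```

```text
pos [0.5508 0.1683 0.1582] jaw 12.23 zax [ 0.008 -0.001 -1.   ] F [0.37 0.74 0.92] t 15.75
shift cm [ 0.06 -0.16  0.82] rows 1
rz 0.002
(231, 212, 51, 102)
(234, 142, 42, 68)
g (315, 165, 25, 63) ((607.2552490234375, 172.67283630371094), (18.030317306518555, 53.06254196166992), 12.686812400817871)
g (296, 143, 41, 76) ((594.69873046875, 183.04098510742188), (30.876909255981445, 62.31464385986328), 12.471559524536133)
b (118, 143, 44, 77) ((458.5912170410156, 152.90603637695312), (34.664955139160156, 63.581398010253906), 12.318910598754883)
```

View pics/v5.png

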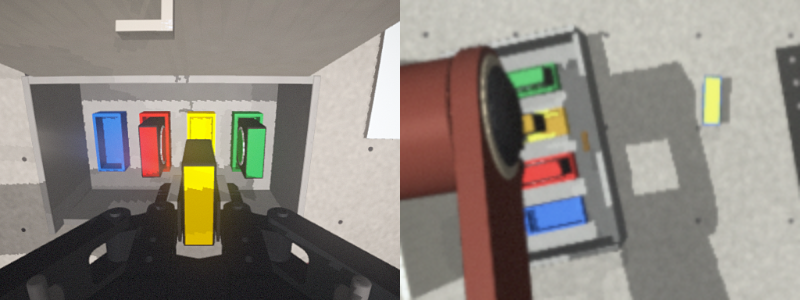

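Left panel: the held filter (185–212, 140–245) hangs in line with the yellow slot (200,126), but slightly short of centre in cabinet y. I shift +2 mm and go down to just above the rim.

Emit:
{"api": "jog_arm", "payload": {"deltas": [[0,0,0,0.2,-0.05,1.5,0],[0,0,0,0,0,1.5,0],[0,0,0,0,0,1.5,0],[0,0,0,0,0,1.5,0],[0,0,0,0,0,1.0,0],[0,0,0,0,0,0.3,0],[0,0,0,0,0,0,0],[0,0,0,0,0,0,0]]}}

```text
t: 16.42
tool_pos: [0.5502, 0.17, 0.0849]
tool_rot: [1.97, 2.439, 0.007]
contact_force: [0.2, 0.2, -1.6]
opening: 0.0172
```

Run:
```python
from h import *
Tc=[]
w=grab('wrist');Tc.append(pose());grab('side','side6.png');Tc.append(pose())
for T in Tc: print(T[:3,3].round(4))
T=Tc[0];print(ctrl.get_obs()['contact_force'])
cv2.imwrite('pics/w6.png',w[0][:,:,::-1])
hsv=cv2.cvtColor(w[0],cv2.COLOR_RGB2HSV)
def L(c,dz):
    Q=onplane(c.reshape(-1,2),w[2],w[2][2][2,3]*0+dz);q=((Q-T[:3,3])@T[:3,:3])*1000;return [np.round(v,1).tolist() if not np.isscalar(v) else round(v,1) for v in cv2.minAreaRect(q[:,:2].astype(np.float32))]
for n,lo,hi in(('y',22,36),('g',50,80),('b',100,125)):
    m=cv2.inRange(hsv,(lo,110,50),(hi,255,255))
    for c in cv2.findContours(m,0,1)[0]:
        if cv2.contourArea(c)>200: print(n,cv2.boundingRect(c),'top',L(c,T[2,3]+.004) if n=='y' else '','z.06',L(c,.06),'rim',L(c,.027))
```

```text
[0.5504 0.1701 0.0851]
[0.5504 0.1701 0.0851]
[ 0.48713756 -0.06862412 -0.89395467]
y (228, 158, 54, 156) top [[13.9, -1.0], [66.8, 21.3], 0.1] z.06 [[0.4, -1.0], [83.6, 26.7], 0.1] rim [[-14.8, -1.0], [102.6, 32.8], 0.1]
g (336, 196, 37, 80) top  z.06 [[2.6, 48.0], [15.5, 42.6], 89.3] rim [[-12.1, 59.2], [19.0, 52.3], 89.3]
g (305, 159, 58, 104) top  z.06 [[15.4, 35.9], [53.6, 25.0], 3.6] rim [[3.6, 44.4], [65.9, 30.7], 3.6]
b (65, 160, 71, 103) top  z.06 [[15.2, -75.6], [52.7, 30.2], 0.3] rim [[3.3, -92.6], [64.7, 37.1], 0.3]
```

View pics/w6.png

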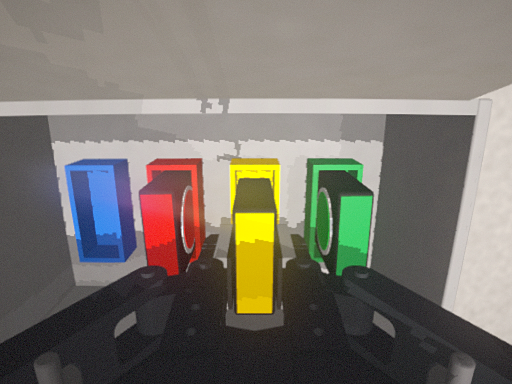

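The wrist view shows the strip (236–275, 207–313) centred on the yellow slot in x (columns 230–281). The blue and green rims put the slot centre about 1.5 mm further in +y, so I nudge that much and insert.

Emit:
{"api": "jog_arm", "payload": {"deltas": [[0,0,0,0.15,0,0,0],[0,0,0,0,0,0.4,0],[0,0,0,0,0,0.4,0],[0,0,0,0,0,0.4,0],[0,0,0,0,0,0.3,0],[0,0,0,0,0,0,0]]}}

```text
t: 17.02
tool_pos: [0.5482, 0.1712, 0.0672]
tool_rot: [1.972, 2.441, 0.002]
contact_force: [-0.2, 0.4, -1.2]
opening: 0.0176
```

Emit:
{"api": "jog_arm", "payload": {"deltas": [[0,0,0,0,0,0.3,0],[0,0,0,0,0,0.2,0],[0,0,0,0,0,0.2,0],[0,0,0,0,0,0.1,0],[0,0,0,0,0,0.1,0],[0,0,0,0,0,0,0],[0,0,0,0,0,0,0]]}}

```text
t: 17.6
tool_pos: [0.5491, 0.1714, 0.0595]
tool_rot: [1.971, 2.44, 0.004]
contact_force: [0.2, 0.9, -1.9]
opening: 0.0173
```

Emit:
{"api": "jog_arm", "payload": {"deltas": [[0,0,0,0,0,0.1,0],[0,0,0,0,0,0.1,0],[0,0,0,0,0,0,0],[0,0,0,0,0,0,0]]}}

```text
t: 17.93
tool_pos: [0.5494, 0.1714, 0.0578]
tool_rot: [1.971, 2.44, 0.005]
contact_force: [0.2, 1.0, 0.9]
opening: 0.0174
```

Emit:
{"api": "jog_arm", "payload": {"deltas": [[0,0,0,0,0,0.1,0],[0,0,0,0,0,0,0],[0,0,0,0,0,0,0]]}}

```text
t: 18.18
tool_pos: [0.5494, 0.1715, 0.0578]
tool_rot: [1.971, 2.44, 0.004]
contact_force: [-2.5, -0.7, 6.5]
opening: 0.0172
```

Emit:
{"api": "jog_arm", "payload": {"deltas": [[0,0,0,0,0,-0.1,0.3],[0,0,0,0,0,0,0.36],[0,0,0,0,0,0,0.36],[0,0,0,0,0,0,0.36],[0,0,0,0,0,-1,0.36],[0,0,0,0,0,-2,0.36],[0,0,0,0,0,-3,0.36],[0,0,0,0,0,-3,0.36],[0,0,0,0,0,-3,0.36],[0,0,0,0,0,-3,0.36]]}}

```text
t: 19.02
tool_pos: [0.5481, 0.1715, 0.2096]
tool_rot: [1.971, 2.44, 0.005]
contact_force: [1.0, 0.7, 0.1]
opening: 0.0306
```

Emit:
{"api": "jog_arm", "payload": {"deltas": [[0,0,0,-3,0,-3,0.36],[0,0,0,-3,0,-2,0.36],[0,0,0,-3,0,0,0.36],[0,0,0,-3,0,0,0.36],[0,0,0,-3,0,0,0.36],[0,0,0,-3,0,0,0.36],[0,0,0,-3,0,0,0.36],[0,0,0,0,0,0,0.36],[0,0,0,0,0,0,0.36]]}}

```text
t: 19.77
tool_pos: [0.5921, -0.0345, 0.2579]
tool_rot: [1.974, 2.438, 0.005]
contact_force: [0.3, 0.2, 0.3]
opening: 0.0308
```

```bash
python3 lid.py side7.png
python3 - <<'E'
from h import *
t=grab('top');p=t[0];s=cv2.imread('pics/side7.png')[:,:,::-1]
print(ctrl.get_obs()['contact_force'].round(1),ctrl.get_obs()['t'])
o=np.hstack([cv2.resize(s[120:225,130:270],(400,300)),cv2.resize(p[160:310,110:310],(400,300))]);cv2.imwrite('pics/v7.png',o[:,:,::-1])
hsv=cv2.cvtColor(p,cv2.COLOR_RGB2HSV)
v,u=np.mgrid[185:285,145:205];uv=np.c_[u.ravel(),v.ravel()];P=deproj(uv,t[1],t[2])
m=(P[:,2]>.05)&(P[:,2]<.07);im=np.zeros(p.shape[:2],np.uint8);im[uv[m,1],uv[m,0]]=255
a=np.radians(12.1)
for c in cv2.findContours(im,0,1)[0]:
    if cv2.contourArea(c)>20:
        q=onplane(c.reshape(-1,2),t[2],.06)[:,:2]*1000;r=cv2.minAreaRect(q.astype(np.float32));i=np.zeros_like(im);cv2.drawContours(i,[c],-1,255,-1)
        k=i[uv[:,1],uv[:,0]]>0;print(r,'z med',np.median(P[k&m,2]).round(4),p[uv[k,1],uv[k,0]].mean(0).round())
for n in('lens','mir','det'):
    u0={'lens':(342,262),'mir':(396,251),'det':(380,202)}[n];print(n,deproj([u0],t[1],t[2]).round(3))
E
```

```text
-0.08 119 top [0.098 0.206] angle 1.84 slope 1.82
-0.04 112 top [0.1   0.205] angle 1.85 slope 1.84
0.04 103 top [0.098 0.205] angle 1.84 slope 1.83
0.08 95 top [0.098 0.205] angle 1.84 slope 1.83
[-0.9 -0.3 -0.7] 19.8667
((503.6940612792969, 159.83717346191406), (18.841938018798828, 50.39965057373047), 13.40788459777832) z med 0.0608 [213.  83.  79.]
((482.3458251953125, 219.8893280029297), (117.01309204101562, 6.683148384094238), 11.728715896606445) z med 0.0593 [63. 64. 63.]
((548.3545532226562, 171.66317749023438), (19.033470153808594, 49.905887603759766), 11.589064598083496) z med 0.0607 [218. 223. 108.]
((595.6082763671875, 178.76345825195312), (19.679845809936523, 50.12378692626953), 12.701193809509277) z med 0.0606 [ 95. 179. 112.]
lens [[ 0.521 -0.07   0.561]]
mir [[ 0.499 -0.251  0.146]]
det [[ 0.592 -0.244  0.072]]
```

View pics/v7.png

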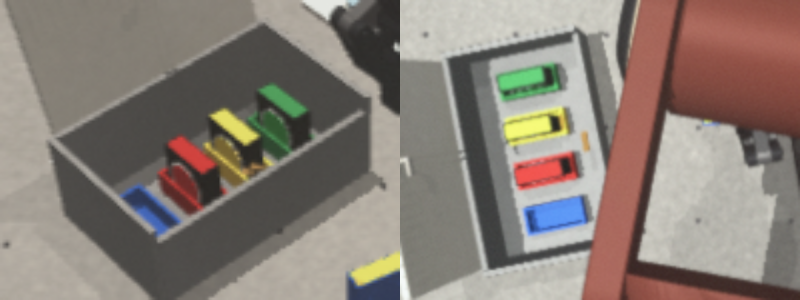

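Yellow stands level with red and green: strip at (235,125) in the left panel and (535,125) in the right. Its top is at 60.7 mm against 60.6–60.8 mm for the other two, and the door is at about 1.83 rad. Handing in.

```bash
python3 -c "
from station import ctrl
print(ctrl.finish_job())"
```

```text
the job is handed in; nothing more can be done
None
```

I pressed the door at its dot until it sprang ajar to about 0.47 rad, then swung it open to about 1.83 rad, where it stayed. The yellow filter holder from the breadboard is now in the yellow slot. The job was handed in at about 20 s of the 58 s allowed; no verdict is reported.

- **Filter and door:** the last pictures show the yellow filter upright. Its top is at 60.7 mm, against 60.6–60.8 mm for the stored green and red ones, so it is fully down. In the top view its centre is about 3 mm from the first slot measurement, which read a little low along y. The gripper was clear and reading no real force.
- **Breadboard objects:** the detector and mirror mount measured within about 3 mm of their start. The arm hid the lens post in the last picture, so I could not check it, but the tool stayed clear of it throughout.
- **Snag on the way:** turning the held filter the other way round ran joint 6 up to its limit. The arm tilted and swung toward the cabinet without touching anything, and I turned back to the first heading.
- **Disagreement between views:** the wrist and top cameras differed by 3–4 mm on the slot's y position. I settled it with a closer wrist view, and the filter went in without resistance until it touched the floor at about 6 N.

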